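# Spline gauge: unhook, mesh, press home and hold

### The arm

A 6-joint arm with a two-finger parallel gripper is mounted at the origin on a cart in front of the work surface, level with it; the furniture and walls round the work are solid. World frame = base frame: x ahead of the robot, y to its left, z up, the work surface at z = 0. Lengths are in m, angles in rad, forces in N, time in s.
With the tool pointing down it reaches from about 0.325 to 0.775 m from the base axis. Payload 5.5 kg.
Tool frame: the origin (TCP) lies midway between the tips of the shut fingers; the grasp point (between the pads) lies 19 mm behind it (ctrl.grip_point_offset is the distance from the TCP to the grasp point, in m); y points along the fingers, z is the direction in which the jaws open and shut, and the axes are right-handed (so a half turn about y gives the same grasp; the last joint's range is limited). The gripper opens to 88 mm and grips with 3 to 60 N. Pads are 20 mm wide; open, the fingers measure 115 mm over their backs; the gripper's body (75 mm by 178 mm) begins 61 mm behind the grasp point.
Start: joints at [-1.32, 0.091, 1.231, -0, 1.82, -0.057], TCP at [0.182, -0.572, 0.223] pointing down, gripper open.
Joint ranges: [-2.87, 2.87], [-0.86, 2.18], [0.17, 2.46], [-1.51, 4.65], [0.06, 2.69], [-2.65, 2.65]. Speed limits (rad/s): [2.57, 2.57, 3.01, 3.14, 3.14, 3.14].

### API

Orientations are given as [roll, pitch, yaw] about the fixed x, y, z axes, in that order (R = Rz(yaw) Ry(pitch) Rx(roll)).
In Python, from workcell import ctrl gives the robot as it stands.
- The arm moves only by the shell command python3 -m creep 'ROWS' [OPENING] [FORCE]. ROWS is JSON, a list of rows, each a list of 6 numbers: the shift along the world's x, y, z in m, then the turn, a rotation vector about the world's x, y, z in rad. In form: [[dx, dy, dz, rx, ry, rz], ...]. A call has 1 to 20 rows; each row is the pose to reach, as a shift and turn from the pose commanded when the call began; what a row does not reach only later rows make up. A row lasts 1/10 s, in which the tool goes at most 50 mm and 8.59 degrees, less where a joint would pass 70% of its speed; a pose out of reach is approached as far as the arm can. A call with a gripper value outside its range is refused whole. OPENING is the finger opening in m, from 0 to 0.0878, set as the call begins (- or left out, the last holds). The fingers move at their own pace and stop on an object; FORCE is the grip in N (left out, the last holds). Time passes only in rows, so rows that repeat a pose let the fingers close. It gives the time, the measured TCP pose, the force and the opening at its end, in the units of the state.
- ctrl.get_state(): the state, without advancing time (a new reading comes with each control period).
- ctrl.capture(name): name is "side" or "top" or "wrist"; returns a dict with "pixels" (480x640x3 uint8, red, green, blue), "K" (3x3 intrinsics, pixels), "T" (4x4, takes a point from camera to world coordinates). Camera axes: x right, y up, looking along -z (the intrinsics and any distortion apply to the point x, -y, -z); pixel columns grow to the right and rows downward; lengths in m; the calibration is good to about 2 mm. A picture is of the moment at which its call begins. There is no depth.
- ctrl.finish_job(): hands the job in, once; it reports no verdict.
The state is a dict: "time": time; "q": joint angles; "qvel": joint speeds; "effort": joint torques, N m; "ee_pos": TCP position; "tool_rot": TCP orientation; "wrist_force": force on the tool from outside, world axes, zero at the start; "ft_torque": the same for the moment, N m; "width": finger opening in m.
Only numpy, scipy, OpenCV 4.12 (cv2) and the standard library are available. Lean on these libraries where they do the work, as an engineer would, in place of code of your own. Each camera call takes 0.05 s, during which the arm holds its last target.

### The job

Lift the spline plug gauge up off the fork it hangs in, lower its nose into the bore of the gear clamped in the test fixture, turn it until its splines mesh with the keyways, slide it fully home until its flange sits on the gear, and keep pressing it down against the spring plunger. Finish still gripping and pressing the gauge; do not let go. Leave the loose ring, bush and small gear on the table where they are.

Things in the scene. Friction and masses are not known exactly. Their poses are not given: they have to be found in the camera images.
- gauge: Loose spline plug gauge, about 220 g, hanging upright in the fork at the start. Origin: centre of the flange's underside; z up its axis. Above the origin: steel flange 46 mm across, 8 mm thick, then a dark round handle 22 mm across (z = 8 to 70 mm) with two green bands, to be gripped whichever way round. Six black ticks on the flange lie above the splines.
- nose (a point): Tip of the gauge's nose, 32 mm below its origin. Below the flange is a 22 mm core with six straight splines (5 mm wide, 31 mm across their tips, z = 0 to -18 mm from the gauge's origin; one along the gauge's x axis, one every 60 degrees), then a smooth round nose 23.4 mm across whose last 5 mm taper to 15 mm.
- stand: Grey hanging stand, fixed (base 115 x 100 x 8 mm). Origin at table level below the fork's centre. Two level tines along its x axis, 34 mm apart, 12 mm wide, open towards -x, with 6 mm high lips at the tips; a column behind (+x, up to 56 mm from the origin), no higher than the tines. The flange lies on the tines, the rest hangs between them; it lifts straight up.
- fork (a point): Centre of the fork at the height of the tines' top faces, where the flange's underside rests (100 mm above the table).
- fixture: Test fixture, fixed: round dark foot 124 mm across, blue round housing, and on top a steel gear 95 mm across its outer teeth, 20 mm thick, held by three strap clamps at its rim that stand up to 11 mm above the gear, more than 33 mm from its axis. Origin at table level on the gear's axis; z up.
- bore (a point): Bore centre in the gear's top face, 65 mm above the table; axes as the fixture's. Bore 24.8 mm across its lands, with six straight keyways 9.5 mm wide, 35 mm across, one along x and one every 60 degrees, right through the gear into a wider hole. The gauge goes in fully only with its splines facing keyways (within about 7 degrees); else they rest on the gear with the flange 18 mm above it.
- plunger (a joint): Spring plunger under the bore: 0 m when up, grows as pushed down (stop 0.011). The nose meets it with the flange 8 mm above the gear; it pushes back with 5 N at first and 9 N at 0.008, the value with the flange on the gear, and lifts the gauge again if not pressed. A red pointer in the slot at the housing's front goes down with it from a white to a green mark.
- ring_gauge_1: Loose steel setting ring, 50 mm across, 16 mm high, lying flat; origin at the centre of its underside. To be left alone.
- bronze_bush: Loose bronze flanged bush, 34 mm across, 29 mm high; origin at the centre of its underside. To be left alone.
- spur_gear: Loose small steel spur gear, 49 mm across, 18 mm high, lying flat; origin at the centre of its underside. To be left alone.
Mind the look-alikes: they are no part of the job. What is meant by the gauge is not yellow, and is the smaller of those in its own colour.

How it is judged:
On the way, in this order (a step that is already met when the one before it is completed fails the run):
1. the gauge is lifted clear of the fork in the gripper (distance between gauge and fork above 0.03 m and height (world z) of gauge above 0.09 m and contact force between gauge and stand below 0.05 N and contact force between the fingers and gauge above 1 N), for 0.2 s.
2. the splines have meshed: the gauge is upright on the bore's axis and its splines are in the keyways (z of gauge in the frame of bore below 0.013 m and horizontal distance between gauge and bore below 0.003 m and angle between gauge's own z axis and vertical below 0.06 rad), for 0.1 s.
At the end, for the whole second after the job is handed in: The gauge is upright (within 0.06 rad) on the bore's axis (within 3 mm) with its flange on the gear (within 2 mm), at rest, still gripped by the fingers and pressing the plunger down more than 6 mm; the ring, bush and small gear are within 30 mm of where they stood (z of gauge in the frame of bore between -0.003 and 0.002 m and horizontal distance between gauge and bore below 0.003 m and angle between gauge's own z axis and vertical below 0.06 rad and value of joint plunger above 0.006 m and contact force between the fingers and gauge above 2 N and linear speed of gauge below 0.02 m/s and distance of each of ring_gauge_1, bronze_bush, spur_gear from where it was at the start of the episode below 0.03 m); the arm keeps its last pose, push and grip.
It fails at once if the gauge is dropped or tipped over (angle between gauge's own z axis and vertical above 0.8 rad or height (world z) of gauge below 0.055 m).
It fails at once if a loose bystander is pushed away (distance of any of ring_gauge_1, bronze_bush, spur_gear from where it was at the start of the episode above 0.03 m).
It also fails if it takes over 48 s, if anything falls off the work surface, if the arm or the gripper's body presses on something with over 40 N, if the wrist force passes 120 N, or if a joint passes its speed limit or range.

## Working session

There is one attempt and no reset: what is moved stays moved. The work goes in short steps, Python scripts to look and compute and a shell command to move; the robot and the scene stay as the last step left them, time stands still between calls to the robot, and variables do not carry over. Pictures are saved under pics/ and viewed, and the job is handed in when it is done.

```bash
ls; mkdir -p pics
cat > h.py <<'E'
import numpy as np, cv2
from workcell import ctrl
def cap(n,f):
    c=ctrl.capture(n); cv2.imwrite('pics/'+f+'.png',cv2.cvtColor(c['pixels'],cv2.COLOR_RGB2BGR)); np.savez('pics/'+f+'.npz',**{k:np.array(v) for k,v in c.items()}); return c
def load(f):
    return dict(np.load('pics/'+f+'.npz',allow_pickle=True))
def ray(c,u,v):
    d=c.get('dist',None)
    p=np.linalg.inv(c['K'])@[u,v,1]
    r=c['T'][:3,:3]@np.array([p[0],-p[1],-p[2]]); return c['T'][:3,3],r/np.linalg.norm(r)
def onz(c,u,v,z):
    o,r=ray(c,u,v); return o+r*(z-o[2])/r[2]
def proj(c,P):
    T=c['T']; p=T[:3,:3].T@(np.array(P)-T[:3,3]); p=np.array([p[0],-p[1],-p[2]]); q=c['K']@p; return q[:2]/q[2]
E
python3 - <<'E'
from h import *
for n in ['side','top','wrist']:
    c=cap(n,n+'0'); print(n,c.keys(),c['K'].tolist(),np.round(c['T'],3).tolist())
print(ctrl.get_state())
E
```

```text
pics
side dict_keys(['pixels', 'K', 'T']) [[625.1445798952086, 0.0, 322.0975457483747], [0.0, 625.1445798952086, 237.1680580031509], [0.0, 0.0, 1.0]] [[0.985, 0.073, -0.154, 0.41], [-0.17, 0.438, -0.883, -0.85], [0.003, 0.896, 0.444, 0.495], [0.0, 0.0, 0.0, 1.0]]
top dict_keys(['pixels', 'K', 'T']) [[442.7534940784462, 0.0, 314.23294855750123], [0.0, 442.7534940784462, 235.24758266957818], [0.0, 0.0, 1.0]] [[-0.012, 0.998, -0.058, 0.491], [-1.0, -0.013, -0.019, -0.048], [-0.02, 0.058, 0.998, 0.949], [0.0, 0.0, 0.0, 1.0]]
wrist dict_keys(['pixels', 'K', 'T']) [[362.96560146783867, 0.0, 317.2054841432706], [0.0, 362.96560146783867, 241.60004608461648], [0.0, 0.0, 1.0]] [[0.303, 0.908, 0.288, 0.262], [-0.953, 0.29, 0.09, -0.546], [-0.001, -0.302, 0.953, 0.384], [0.0, 0.0, 0.0, 1.0]]
{'time': 0.15, 'q': array([-1.31966604e+00,  9.17160798e-02,  1.23155895e+00, -1.89400797e-05,
        1.81977040e+00, -5.66966650e-02]), 'qvel': array([ 8.14909951e-04, -2.19220125e-03, -3.18610604e-03, -9.60181746e-04,
       -6.36800669e-04,  1.22270323e-05]), 'effort': array([ 1.92356536e-03, -4.47045779e+01, -4.06906950e+01,  6.98663201e-02,
        2.74477957e-02, -1.34983402e-04]), 'ee_pos': array([ 0.18173766, -0.57160548,  0.22177696]), 'tool_rot': array([-1.57224781e+00,  6.39902553e-05, -2.83377040e+00]), 'wrist_force': array([-0.85711064,  0.26637524,  0.32787446]), 'ft_torque': array([ 0.0051095 , -0.01769227, -0.005295  ]), 'width': 0.08756463489164354}
```

View pics/side0.png

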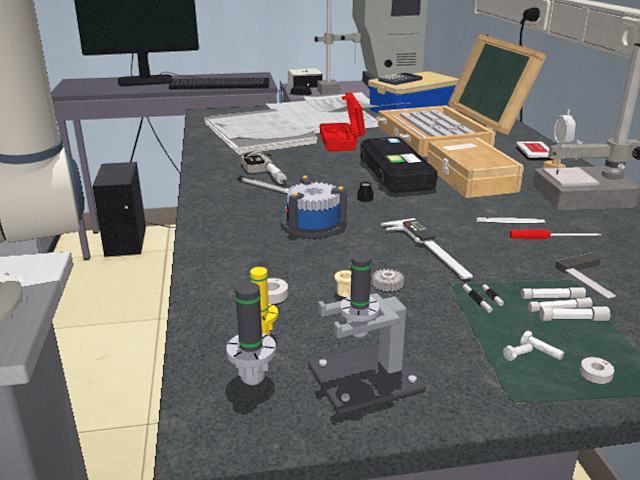

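View pics/top0.png

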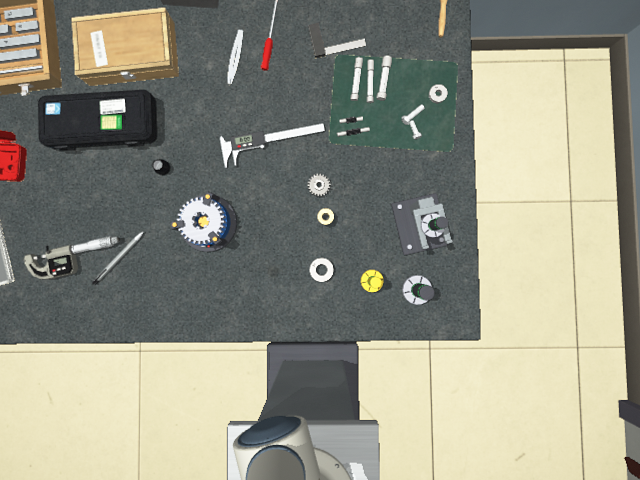

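View pics/wrist0.png

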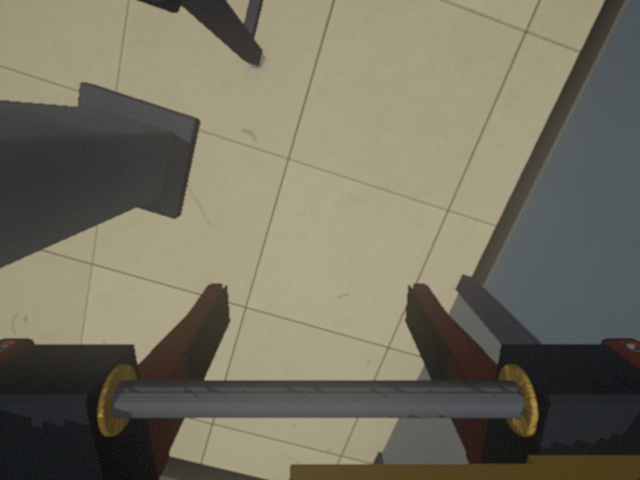

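Candidates: dark-handled gauge in the fork, side (360,285) / top (432,225). Standing dark gauge, side (248,330) / top (418,290). Yellow one, side (262,300) / top (372,281). The small dark one in the fork fits the description; I'll check it in a close crop.

Run:
```python
from h import *
s=cv2.imread('pics/side0.png');t=cv2.imread('pics/top0.png')
a=cv2.resize(s[240:420,215:435],None,fx=3.6,fy=3.3,interpolation=cv2.INTER_CUBIC);cv2.imwrite('pics/c1.png',a)
b=cv2.resize(t[190:310,380:480],None,fx=5,fy=5,interpolation=cv2.INTER_CUBIC)
d=cv2.resize(t[180:260,160:250],None,fx=5,fy=5,interpolation=cv2.INTER_CUBIC)
cv2.imwrite('pics/c2.png',b);cv2.imwrite('pics/c3.png',d)
c=load('top0')
for n,u,v,z in [('forkgauge',435,225,.1),('fixture',202,221,.065),('ring',321,270,.016),('bush',326,216,.029),('spur',319,184,.018),('big',418,290,.1)]: print(n,onz(c,u,v,z).round(3))
```

```text
forkgauge [ 0.557 -0.263  0.1  ]
fixture [0.574 0.195 0.065]
ring [ 0.472 -0.043  0.016]
bush [ 0.585 -0.055  0.029]
spur [ 0.654 -0.042  0.018]
big [ 0.434 -0.228  0.1  ]
```

View pics/c1.png

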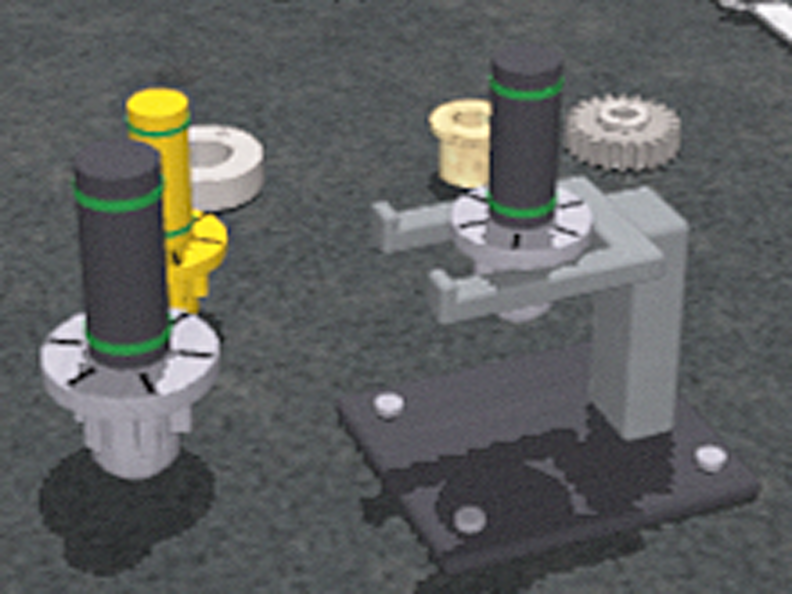

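View pics/c2.png

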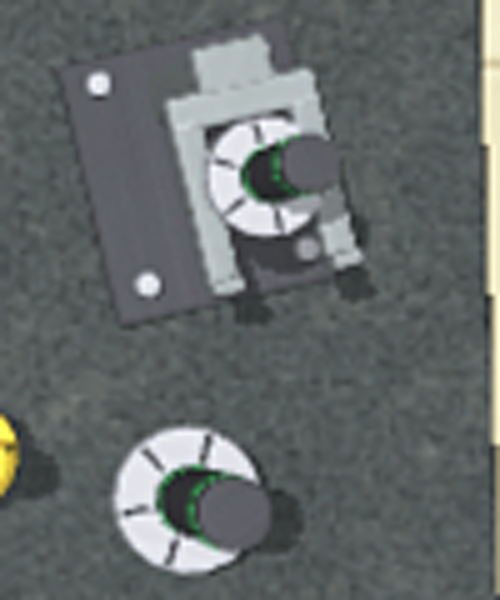

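View pics/c3.png

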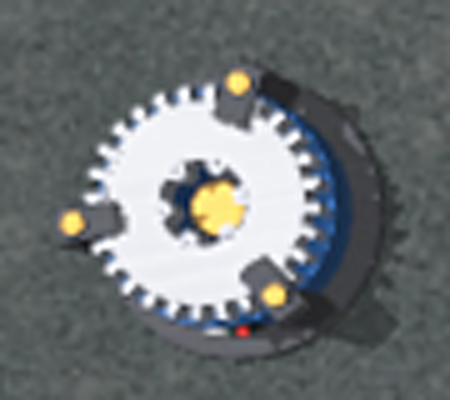

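The crop shows that the fork gauge is the smaller dark one: handle at side (361,258) to (358,305), flange on the tines. The standing dark one is clearly larger. Next I measure the gauge position from both views.

Run:
```python
from h import *
t=load('top0');s=load('side0')
def disc(c,box,lo,hi,f):
    x0,y0,x1,y1=box; p=cv2.resize(c['pixels'][y0:y1,x0:x1],None,fx=4,fy=4,interpolation=cv2.INTER_CUBIC)
    m=((p.min(2)>=lo)&(p.max(2)<=hi)).astype(np.uint8)
    cs,_=cv2.findContours(m,0,1); k=max(cs,key=cv2.contourArea); 
    (a,b),ax,an=cv2.fitEllipse(cv2.convexHull(k)); print(f,(a/4+x0-.375,b/4+y0-.375),np.array(ax)/4,an); return a/4+x0-.375,b/4+y0-.375
e=disc(t,(418,205,452,245),185,256,'top flange'); print(onz(t,*e,.108))
print('handle top',onz(t,442.4,223,.170), proj(t,[.557,-.262,.108]),proj(t,[.557,-.262,.170]))
print('side handle top', onz(s,361.4,258.2,.170))
print(proj(s,[.557,-.262,.170]),proj(s,[.557,-.262,.108]))
print(proj(t,[.574,.195,.065]))
h=disc(t,(160,180,250,260),170,256,'gear'); print(onz(t,*h,.065))
```

```text
top flange (426.18266105651855, 222.82899284362793) [ 8.89902592 17.62882996] 16.45309066772461
[ 0.56105675 -0.24462288  0.108     ]
handle top [ 0.5552344  -0.25846985  0.17      ] [435.44574403 224.83559652] [444.39145942 221.97062285]
side handle top [ 0.55641339 -0.2623612   0.17      ]
[361.84752374 258.00409904] [360.17024889 305.91610898]
[201.88748432 221.24556248]
gear (200.00336074829102, 220.07481384277344) [46.50080872 47.44128799] 47.924102783203125
[0.57642105 0.19882357 0.065     ]
```

```bash
python3 -m creep '[[0.1,0.08,0.01,0,0,0.2],[0.2,0.16,0.02,0,0,0.4],[0.3,0.25,0.02,0,0,0.6],[0.35,0.31,0.02,0,0,0.75],[0.374,0.311,0.02,0,0,0.88],[0.374,0.311,0.02,0,0,0.88],[0.374,0.311,0.02,0,0,0.88],[0.374,0.311,0.02,0,0,0.88],[0.374,0.311,0.02,0,0,0.88],[0.374,0.311,0.02,0,0,0.88],[0.374,0.311,0.02,0,0,0.88],[0.374,0.311,0.02,0,0,0.88],[0.374,0.311,0.02,0,0,0.88],[0.374,0.311,0.02,0,0,0.88]]' 0.0878 20
python3 -c "
from h import *
cap('wrist','w1');cap('top','t1');print(ctrl.get_state())"
```

```text
time: 1.55
ee_pos: [0.5548, -0.262, 0.2428]
tool_rot: [-1.571, -0.0, -1.956]
wrist_force: [0.7, -0.4, -0.2]
width: 0.0877
{'time': 1.65, 'q': array([-4.96174186e-01,  1.33492559e-01,  1.14926752e+00, -9.79295065e-05,
        1.85851490e+00, -1.11372479e-01]), 'qvel': array([ 0.00650418, -0.00103883, -0.00323091,  0.00448574,  0.00070632,
        0.0001054 ]), 'effort': array([ 1.41252391e-01, -4.61716390e+01, -4.04305243e+01,  7.36949849e-02,
        2.08189781e-02, -3.69916263e-03]), 'ee_pos': array([ 0.55500365, -0.2618236 ,  0.24288602]), 'tool_rot': array([-1.57049105e+00, -1.28621068e-04, -1.95562586e+00]), 'wrist_force': array([ 0.33426525, -0.09432377, -0.85660618]), 'ft_torque': array([-0.02738154, -0.06499975, -0.02507169]), 'width': 0.08771986589483442}
```

View pics/w1.png

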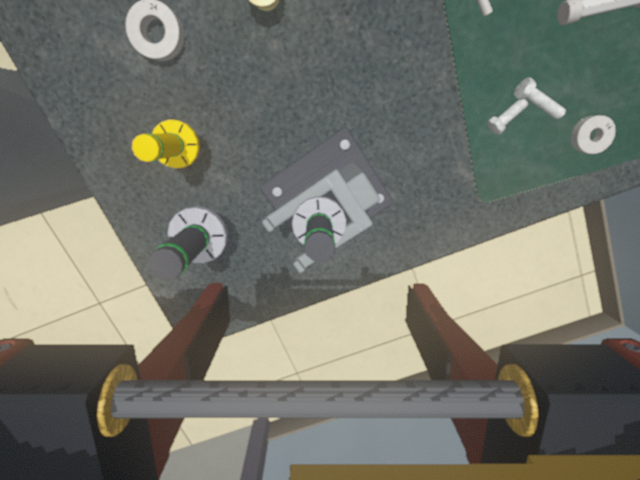

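The wrist view shows the fork gauge centred under the jaws: flange (320,222), handle top (320,247). The larger dark gauge is at (200,235) and the yellow one at (172,144). Next I measure the ticks.

Run:
```python
from h import *
c=load('w1')
print(proj(c,[.556,-.261,.108]),proj(c,[.556,-.261,.17]))
p=cv2.resize(cv2.cvtColor(c['pixels'],cv2.COLOR_RGB2BGR)[180:280,270:370],None,fx=6,fy=6,interpolation=cv2.INTER_CUBIC)
cv2.imwrite('pics/c4.png',p)
```

```text
[317.77025968 228.6376235 ] [317.95504096 252.93946524]
```

View pics/c4.png

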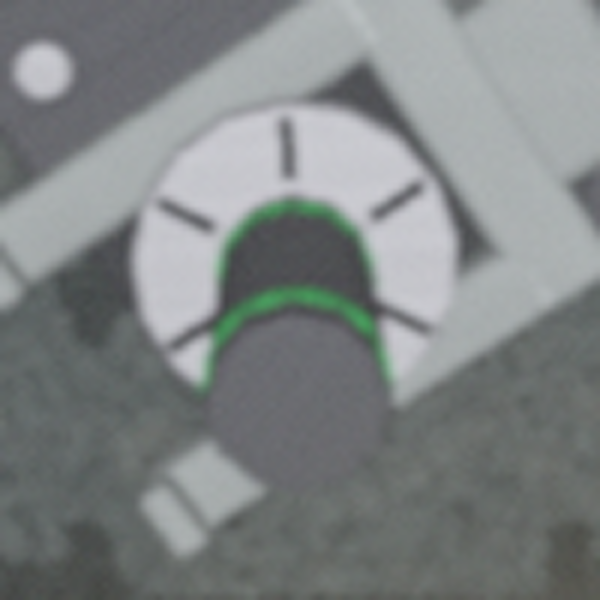

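Run:
```python
from h import *
c=load('w1')
f=lambda x,y,z:onz(c,x/6+270-.4,y/6+180-.4,z)
print('handle',f(298,402,.17),'flange',f(295,262,.108))
# flange edge points
E=[(133,262),(160,180),(220,122),(295,102),(375,125),(432,180),(458,250)]
P=np.array([f(*e,.108)[:2] for e in E]);A=np.c_[2*P,np.ones(len(P))];s=np.linalg.lstsq(A,(P**2).sum(1),rcond=None)[0];print('circ',s[:2],np.sqrt(s[2]+s[:2]@s[:2]))
ctr=s[:2]
for a,b in [((286,118),(291,178)),((421,185),(373,216)),((160,204),(212,229)),((172,349),(214,328)),((430,330),(375,306))]:
    A=f(*a,.108)[:2];B=f(*b,.108)[:2];d=A-B;d0=A-ctr
    print(np.degrees(np.arctan2(d[1],d[0])),np.degrees(np.arctan2(d0[1],d0[0])), 'mod60',np.degrees(np.arctan2(d[1],d[0]))%60,np.degrees(np.arctan2(d0[1],d0[0]))%60)
```

```text
handle [ 0.55854565 -0.25708671  0.17      ] flange [ 0.55854403 -0.25695141  0.108     ]
circ [ 0.55850146 -0.25728391] 0.022758458811004866
72.67910002826706 71.68412235147922 mod60 12.679100028267058 11.684122351479218
11.703143662199341 11.11791077127895 mod60 11.703143662199341 11.11791077127895
131.54895985581447 133.32745088281118 mod60 11.548959855814473 13.327450882811178
-174.62781977259098 -166.69384326384238 mod60 5.372180227409018 13.306156736157618
-46.312797617924 -48.84145122843095 mod60 13.687202382076002 11.158548771569052
```

```bash
python3 -m creep '[[0.002,0.003,-0.02,0,0,0],[0.002,0.003,-0.05,0,0,0],[0.002,0.003,-0.08,0,0,0],[0.002,0.003,-0.1,0,0,0],[0.002,0.003,-0.11,0,0,0],[0.002,0.003,-0.117,0,0,0],[0.002,0.003,-0.117,0,0,0],[0.002,0.003,-0.117,0,0,0]]'
python3 -c "
from h import *
cap('wrist','w2');cap('side','s2')"
```

```text
time: 2.45
ee_pos: [0.5582, -0.2582, 0.127]
tool_rot: [-1.569, -0.0, -1.954]
wrist_force: [-0.1, 0.2, 1.0]
width: 0.0878
```

View pics/w2.png

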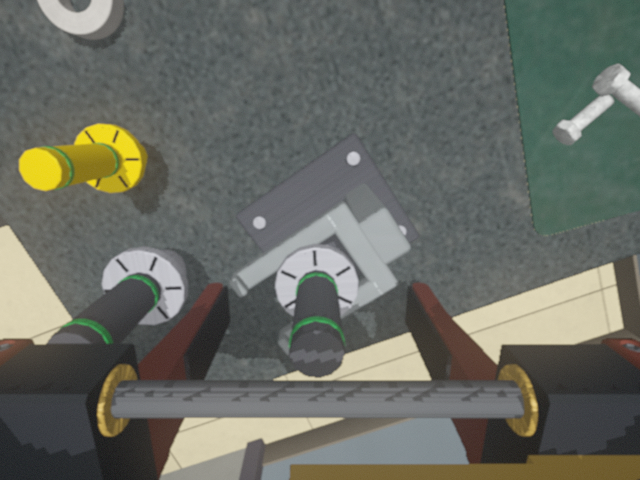

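View pics/s2.png

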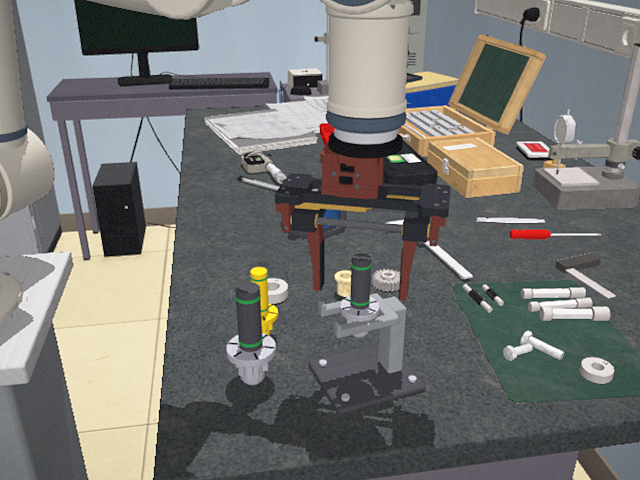

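The open fingertips straddle the handle: wrist view shows the handle at x=317, midway between the pads (222 and 412), and in the side view the tips are at the handle's lower half. Closing now.

```bash
python3 -m creep '[[0,0,0,0,0,0],[0,0,0,0,0,0],[0,0,0,0,0,0],[0,0,0,0,0,0],[0,0,0,0,0,0],[0,0,0,0,0,0],[0,0,0,0,0,0],[0,0,0,0,0,0]]' 0.0 40; python3 -m creep '[[0,0,0,0,0,0],[0,0,0,0,0,0]]'
python3 -c "
from h import *
cap('wrist','w3')"
```

```text
time: 3.35
ee_pos: [0.5578, -0.2578, 0.1256]
tool_rot: [-1.571, -0.0, -1.954]
wrist_force: [-0.8, 0.7, -0.2]
width: 0.0276
time: 3.55
ee_pos: [0.5578, -0.2578, 0.1256]
tool_rot: [-1.571, 0.0, -1.954]
wrist_force: [1.2, -0.0, 0.1]
width: 0.0216
```

View pics/w3.png

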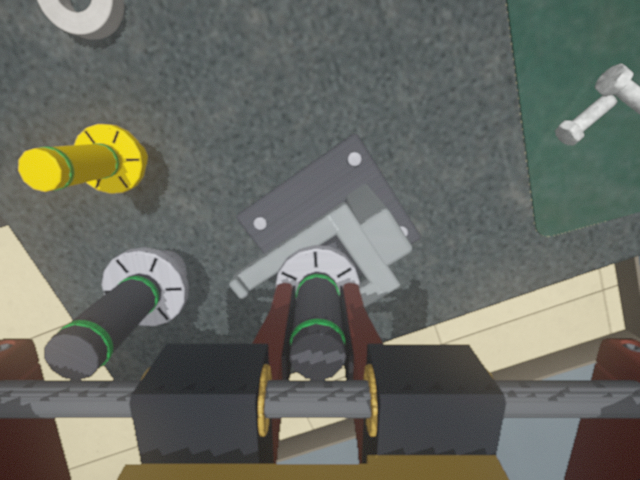

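The gauge is gripped (width 21.6 mm). Lifting straight up.

```bash
python3 -m creep '[[0,0,0.01,0,0,0],[0,0,0.03,0,0,0],[0,0,0.06,0,0,0],[0,0,0.09,0,0,0],[0,0,0.11,0,0,0],[0,0,0.11,0,0,0],[0,0,0.11,0,0,0],[0,0,0.11,0,0,0]]'
python3 -m creep '[[0,0.04,0,0,0,0],[-0.004,0.08,0,0,0,0],[-0.006,0.12,0,0,0,0],[-0.008,0.16,0,0,0,0],[-0.01,0.2,0,0,0,0],[-0.013,0.24,0,0,0,0],[-0.013,0.28,0,0,0,0],[-0.013,0.32,0,0,0,0],[-0.013,0.36,0,0,0,0],[-0.013,0.38,0,0,0,0],[-0.013,0.38,0,0,0,0],[-0.013,0.38,0,0,0,0],[-0.013,0.38,0,0,0,0],[-0.013,0.38,0,0,0,0]]'
python3 -c "
from h import *
cap('wrist','w4');cap('side','s4')"
```

```text
time: 4.4
ee_pos: [0.5573, -0.2576, 0.2334]
tool_rot: [-1.574, 0.0, -1.954]
wrist_force: [-0.1, -0.3, -2.5]
width: 0.0215
time: 5.8
ee_pos: [0.5448, 0.121, 0.2353]
tool_rot: [-1.571, -0.001, -1.956]
wrist_force: [-0.9, -0.1, -3.8]
width: 0.0217
```

View pics/w4.png

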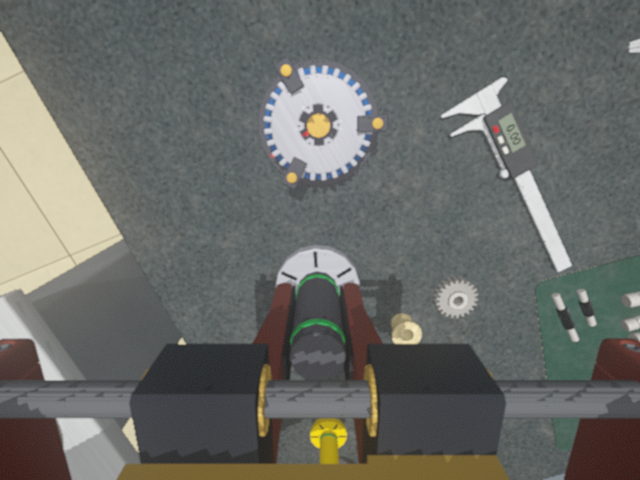

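View pics/s4.png

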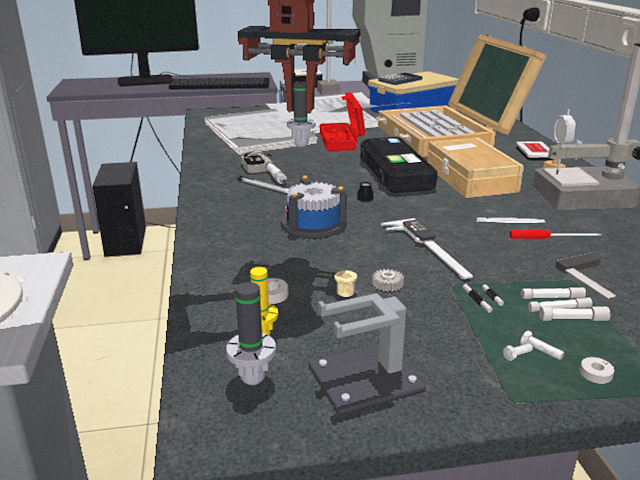

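The gauge hangs clear of the empty fork. The wrist view shows the gear at (319,123) with its keyways visible, and the gauge's flange with ticks at (317,280).

Run:
```python
from h import *
c=load('w4')
im=cv2.cvtColor(c['pixels'],cv2.COLOR_RGB2BGR)
cv2.imwrite('pics/c5.png',cv2.resize(im[55:190,255:390],None,fx=4.4,fy=4.4,interpolation=cv2.INTER_CUBIC))
cv2.imwrite('pics/c6.png',cv2.resize(im[95:155,290:350],None,fx=10,fy=10,interpolation=cv2.INTER_CUBIC))
cv2.imwrite('pics/c7.png',cv2.resize(im[235:325,267:367],None,fx=6,fy=6,interpolation=cv2.INTER_CUBIC))
```

```text
(no output)
```

View pics/c5.png

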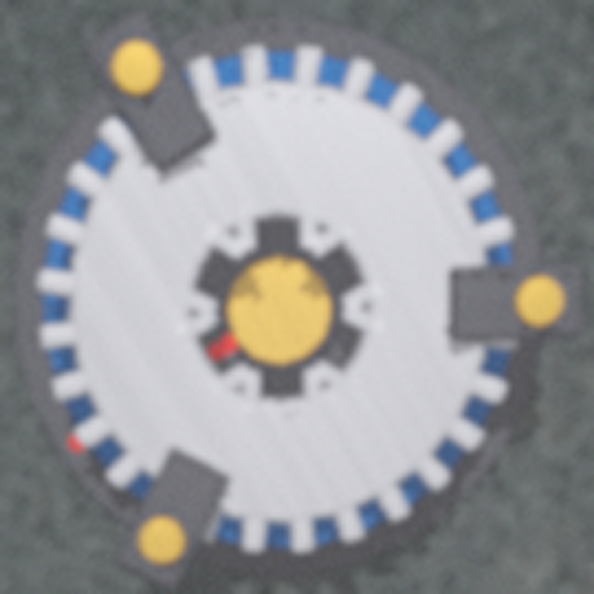

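View pics/c6.png

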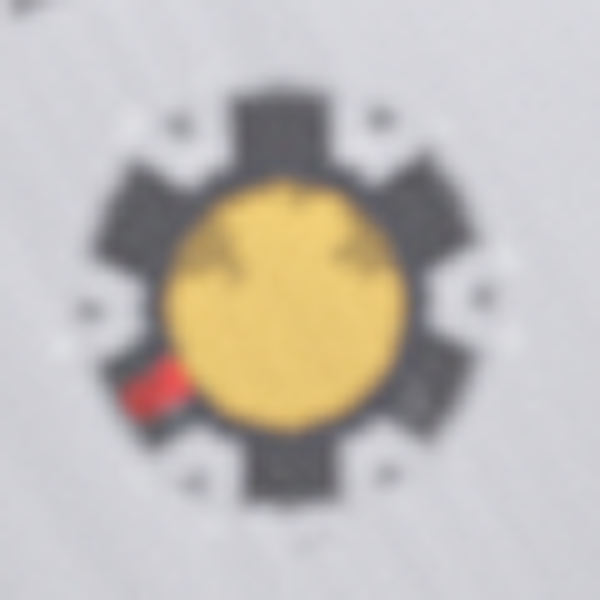

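View pics/c7.png

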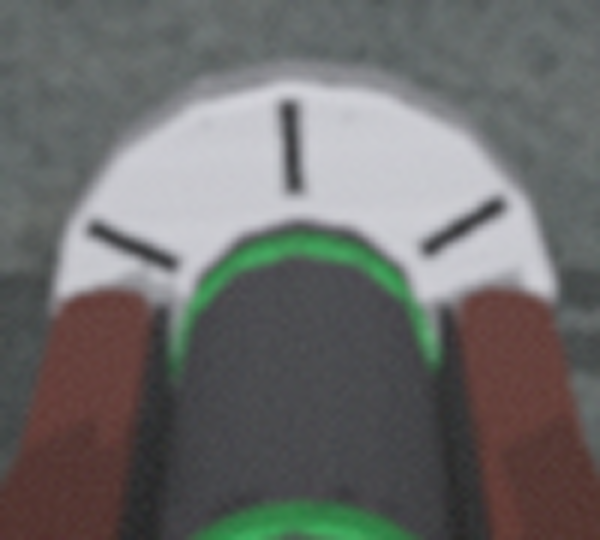

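Run:
```python
from h import *
c=load('w4'); tcp=np.array([.5448,.121,.2353])
k=lambda x,y:(x/10+290-.45,y/10+95-.45)
def circ(P):
    P=np.array(P)[:,:2];A=np.c_[2*P,np.ones(len(P))];s=np.linalg.lstsq(A,(P**2).sum(1),rcond=None)[0];return s[:2],np.sqrt(s[2]+s[:2]@s[:2])
K=[(282,90),(455,200),(455,395),(292,500),(130,410),(118,200)]
P=[onz(c,*k(*q),.065) for q in K]; ce,r=circ(P);print('bore wrist',ce,r)
for p in P:
    d=p[:2]-ce;print('key',np.degrees(np.arctan2(d[1],d[0]))%60)
g=lambda x,y:(x/6+267-.42,y/6+235-.42)
zf=.2353-.0176
E=[(62,270),(82,215),(125,150),(205,97),(295,82),(385,97),(465,140),(530,210),(550,265)]
Q=[onz(c,*g(*q),zf) for q in E];cg,r=circ(Q);print('gauge wrist',cg,r,'minus tcp',cg-tcp[:2])
for a,b in [((288,102),(294,190)),((90,226),(177,268)),((503,203),(424,251))]:
    A=onz(c,*g(*a),zf)[:2];B=onz(c,*g(*b),zf)[:2]
    for d in (A-B,A-cg,(A+B)/2-cg): print('tick',round(np.degrees(np.arctan2(d[1],d[0]))%60,2),end=' ')
    print()
t=load('top0')
im=cv2.cvtColor(t['pixels'],cv2.COLOR_RGB2BGR)
cv2.imwrite('pics/c8.png',cv2.resize(im[205:237,185:217],None,fx=18,fy=18,interpolation=cv2.INTER_CUBIC))
s=load('side0');im=cv2.cvtColor(s['pixels'],cv2.COLOR_RGB2BGR)
cv2.imwrite('pics/c9.png',cv2.resize(im[170:240,275:355],None,fx=8,fy=8,interpolation=cv2.INTER_CUBIC))
```

```text
bore wrist [0.57792461 0.19993784] 0.016805841352478323
key 9.542709693733144
key 7.20925570736987
key 9.318693958478569
key 9.454389593827372
key 11.986357826816402
key 8.988508341093876
gauge wrist [0.54543387 0.12184081] 0.022336921254603976 minus tcp [0.00063387 0.00084081]
tick 11.54 tick 12.15 tick 12.3 
tick 10.11 tick 13.27 tick 14.09 
tick 11.6 tick 10.06 tick 9.67
```

View pics/c8.png

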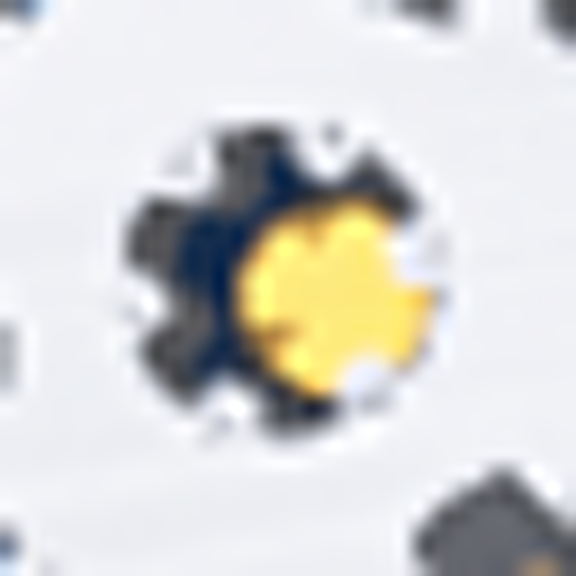

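View pics/c9.png

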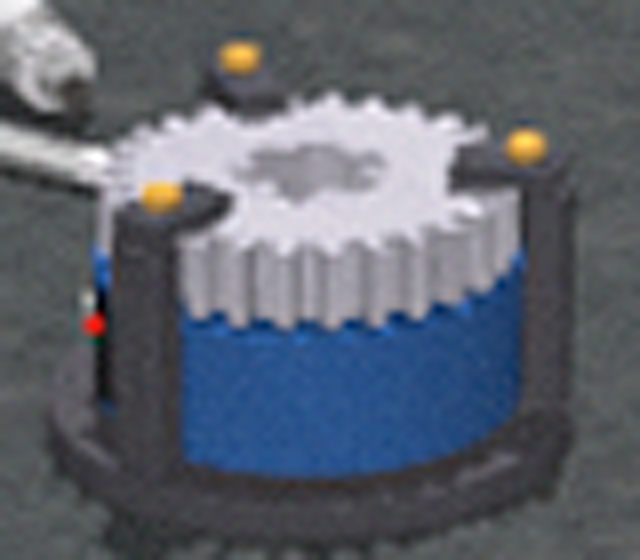

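Keyways are at about 9.4° and splines at about 11.8° (mod 60), so −2.4° of turn is needed. Bore target for the TCP is about (0.5775, 0.1993). Going above the bore.

```bash
python3 -m creep '[[0.01,0.03,0,0,0,-0.02],[0.02,0.05,0,0,0,-0.042],[0.03,0.07,-0.02,0,0,-0.042],[0.033,0.078,-0.05,0,0,-0.042],[0.033,0.078,-0.08,0,0,-0.042],[0.033,0.078,-0.095,0,0,-0.042],[0.033,0.078,-0.1,0,0,-0.042],[0.033,0.078,-0.1,0,0,-0.042],[0.033,0.078,-0.1,0,0,-0.042],[0.033,0.078,-0.1,0,0,-0.042]]'
python3 -c "
from h import *
c=cap('wrist','w5');s=cap('side','s5')
im=cv2.cvtColor(s['pixels'],cv2.COLOR_RGB2BGR)
cv2.imwrite('pics/c10.png',cv2.resize(im[120:245,265:365],None,fx=6,fy=4.8,interpolation=cv2.INTER_CUBIC))
print(ctrl.get_state()['ee_pos'],ctrl.get_state()['wrist_force'])"
```

```text
time: 6.9
ee_pos: [0.5786, 0.2002, 0.1379]
tool_rot: [-1.568, 0.002, -1.996]
wrist_force: [-0.4, 1.0, -2.5]
width: 0.0212
[0.57836067 0.20024015 0.13721233] [-0.34373591 -0.61704955 -3.21424621]
```

View pics/w5.png

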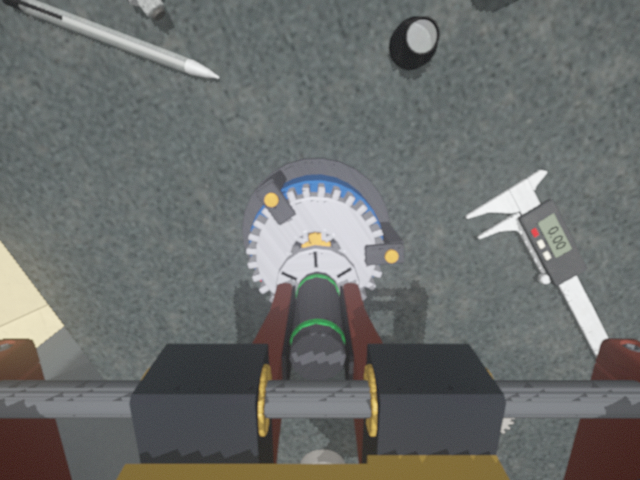

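View pics/c10.png

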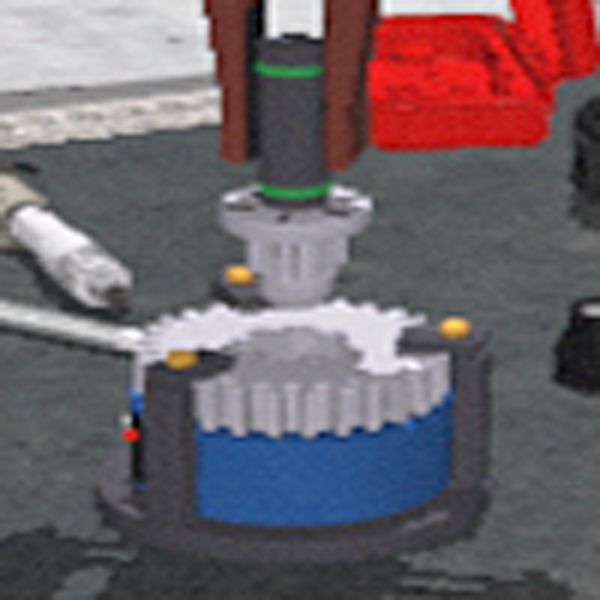

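The nose is poised just above the bore, axis about crop (296,300), with the bore centre near (295,355). Small correction, then lowering with force checks.

```bash
python3 -m creep '[[-0.001,-0.001,-0.004,0,0,0],[-0.001,-0.001,-0.008,0,0,0],[-0.001,-0.001,-0.012,0,0,0],[-0.001,-0.001,-0.016,0,0,0],[-0.001,-0.001,-0.02,0,0,0],[-0.001,-0.001,-0.02,0,0,0]]'
python3 -c "
from h import *
print(ctrl.get_state()['ee_pos'],ctrl.get_state()['wrist_force'],ctrl.get_state()['ft_torque'])"
```

```text
time: 7.6
ee_pos: [0.5764, 0.1991, 0.1145]
tool_rot: [-1.572, -0.001, -1.996]
wrist_force: [-0.3, -0.4, -3.3]
width: 0.0212
[0.5763527  0.19906233 0.11449718] [-0.33641928 -0.35090323 -3.31635597] [-0.00137935 -0.0297344   0.03408314]
```

No contact force with the nose about 8 mm in. Continuing slowly to where the splines enter.

```bash
python3 -m creep '[[0,0,-0.002,0,0,0],[0,0,-0.004,0,0,0],[0,0,-0.006,0,0,0],[0,0,-0.008,0,0,0],[0,0,-0.01,0,0,0],[0,0,-0.01,0,0,0]]'
python3 -c "
from h import *
print(ctrl.get_state()['ee_pos'],ctrl.get_state()['wrist_force'],ctrl.get_state()['ft_torque'])
c=cap('wrist','w6');s=cap('side','s6')
im=cv2.cvtColor(s['pixels'],cv2.COLOR_RGB2BGR)
cv2.imwrite('pics/c11.png',cv2.resize(im[120:245,265:365],None,fx=6,fy=4.8,interpolation=cv2.INTER_CUBIC))
"
```

```text
time: 8.2
ee_pos: [0.5766, 0.1991, 0.1052]
tool_rot: [-1.571, -0.0, -1.996]
wrist_force: [0.1, 0.6, -1.6]
width: 0.0217
[0.57658182 0.19912278 0.10515407] [ 0.14826414  0.5840812  -1.59784579] [-0.0037165 -0.0477379 -0.0250417]
```

View pics/c11.png

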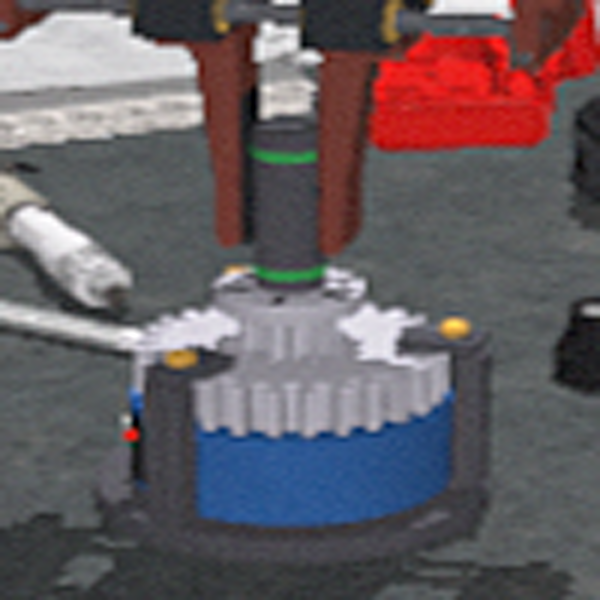

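TCP 0.105 is below the spline-contact height (0.1086) with hardly any force, so the splines are in the keyways. Continuing down.

```bash
python3 -m creep '[[0,0,-0.002,0,0,0],[0,0,-0.004,0,0,0],[0,0,-0.006,0,0,0],[0,0,-0.008,0,0,0],[0,0,-0.01,0,0,0],[0,0,-0.011,0,0,0],[0,0,-0.011,0,0,0]]'; python3 -m creep '[[0,0,-0.001,0,0,0],[0,0,-0.002,0,0,0],[0,0,-0.003,0,0,0],[0,0,-0.0035,0,0,0],[0,0,-0.0035,0,0,0],[0,0,-0.0035,0,0,0]]'
```

```text
time: 9.0
ee_pos: [0.5768, 0.1993, 0.0953]
tool_rot: [-1.57, 0.0, -1.996]
wrist_force: [-1.8, -0.7, 3.9]
width: 0.0219
time: 9.6
ee_pos: [0.5769, 0.1993, 0.0915]
tool_rot: [-1.57, 0.0, -1.996]
wrist_force: [-2.8, 0.6, 5.3]
width: 0.0216
```

```bash
python3 -m creep '[[0,0,-0.0005,0,0,0],[0,0,-0.001,0,0,0],[0,0,-0.0015,0,0,0],[0,0,-0.002,0,0,0],[0,0,-0.002,0,0,0],[0,0,-0.002,0,0,0]]' - 50
python3 -c "
from h import *
print(ctrl.get_state()['ee_pos'],ctrl.get_state()['wrist_force'],ctrl.get_state()['ft_torque'])
c=cap('wrist','w7');s=cap('side','s7')
im=cv2.cvtColor(s['pixels'],cv2.COLOR_RGB2BGR)
cv2.imwrite('pics/c12.png',cv2.resize(im[120:245,265:365],None,fx=6,fy=4.8,interpolation=cv2.INTER_CUBIC))
print(ctrl.get_state()['wrist_force'])
"
```

```text
time: 10.2
ee_pos: [0.5769, 0.1993, 0.0906]
tool_rot: [-1.57, 0.001, -1.996]
wrist_force: [-4.9, -1.9, 10.6]
width: 0.0212
[0.57690726 0.1992594  0.09060448] [-4.92553065 -1.88145566 10.56951896] [-0.24927254  0.97614871  0.01569057]
[-5.51481403 -0.48594519 10.53949806]
```

View pics/c12.png

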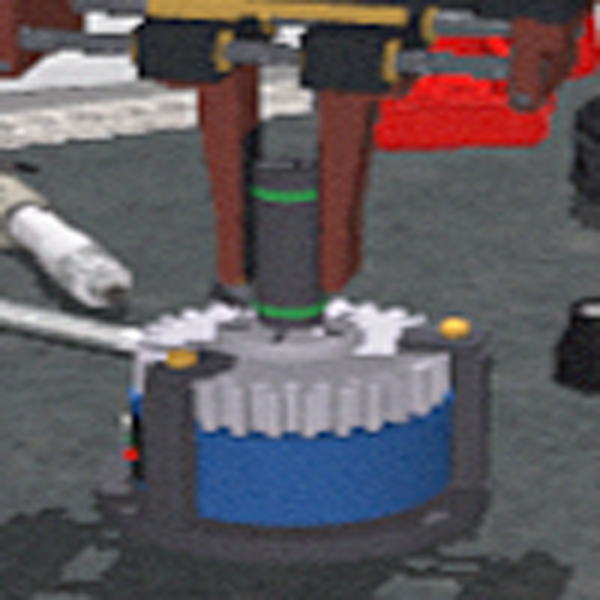

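View pics/w7.png

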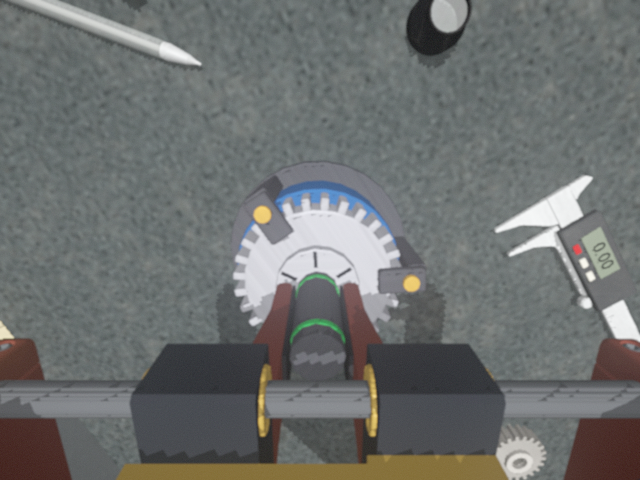

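The flange sits on the gear in both views and the red pointer is down at the green mark. Force is about 13 N net. I'll relieve the small −x side load and press slightly more.

```bash
python3 -m creep '[[-0.0005,0,-0.0005,0,0,0],[-0.001,0,-0.001,0,0,0],[-0.001,0,-0.0015,0,0,0],[-0.001,0,-0.0015,0,0,0],[-0.001,0,-0.0015,0,0,0],[-0.001,0,-0.0015,0,0,0]]'
```

```text
time: 10.9
ee_pos: [0.5769, 0.1993, 0.0906]
tool_rot: [-1.567, 0.002, -1.996]
wrist_force: [-2.6, -1.4, 13.8]
width: 0.0214
```

```bash
python3 -m creep '[[0,0,0,0,0,0],[0,0,0,0,0,0],[0,0,0,0,0,0],[0,0,0,0,0,0],[0,0,0,0,0,0]]'
python3 -c "
from h import *
s=cap('side','s8')
for f in ('side0','s8'):
    p=load(f)['pixels'].astype(int)[190:225,275:295]; m=(p[...,0]>170)&(p[...,1]<80); v,u=np.nonzero(m); print(f,u.mean()+275,v.mean()+190)
P=np.array([onz(s,287,211,.04)]);a=proj(s,P[0]);b=proj(s,P[0]-[0,0,.008]);print('8mm =',(b-a)[1],'px')
im=cv2.cvtColor(s['pixels'],cv2.COLOR_RGB2BGR)
cv2.imwrite('pics/c13.png',cv2.resize(im[120:300,265:425],None,fx=4,fy=3.3,interpolation=cv2.INTER_CUBIC))"
```

```text
time: 11.4
ee_pos: [0.5769, 0.1993, 0.0906]
tool_rot: [-1.567, 0.002, -1.996]
wrist_force: [-4.2, -1.5, 13.7]
width: 0.0217
side0 286.3333333333333 210.33333333333334
s8 286.3333333333333 214.33333333333334
8mm = 4.076837797016736 px
```

View pics/c13.png

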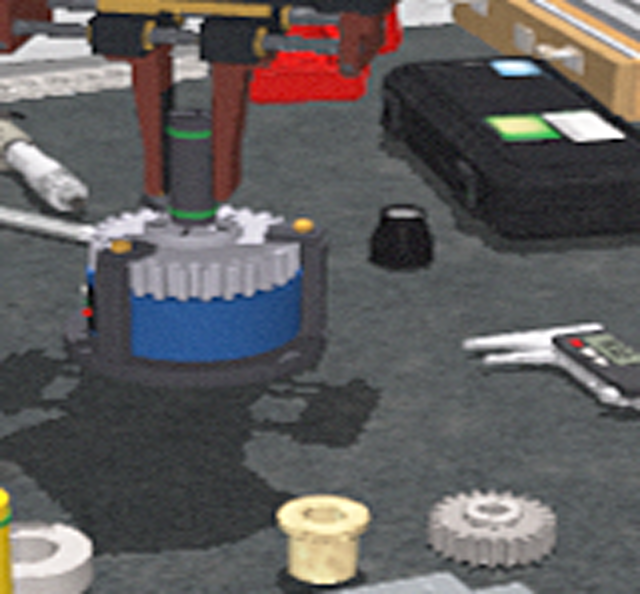

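The pointer moved down 4.0 px, where 8 mm is 4.1 px. The flange is on the gear, the bystanders are in place, and force and pose are steady. Handing in.

```bash
python3 -c "
from workcell import ctrl
print(ctrl.finish_job())"
```

```text
the job is handed in; nothing more can be done
None
```

I lifted the smaller dark gauge out of the fork and turned it about −2.4° to line up with the keyways. I then slid it fully home in the gear and handed in at about 11.5 s, still gripping and pressing; no verdict was reported.

- **Seating:** the TCP stayed at 0.0906 m, the height expected with the flange on the gear, while the vertical wrist reading rose from about 10.6 to 13.7 N. The splines entered with hardly any force.
- **Plunger:** the red pointer dropped 4.0 px, where 8 mm is 4.1 px, so the plunger is down about 8 mm.
- **Grip:** finger opening about 21.6 mm at a 50 N setting, tool tilt about 0.004 rad.
- **Bystanders:** the bush, small gear and ring looked undisturbed in the last side view; I did not re-measure their positions.
- **Disagreements:**
  - A side load of about −4 N in x remained; shifting 1 mm in −x barely changed it.
  - The cameras differed by 1–5 mm on the gauge and the bore; I used the wrist-view values, corrected against the grasp.
  - My first automatic fit to the flange in the top view was wrong, so I did not use it.

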